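Spray-rinse a mainspring barrel

TASK

Pluck the brass mainspring barrel from its pocket in the sloped green parts tray, reaching in at a slant so as not to bump the light bar above it, and set it down gently, flat in the round strainer dish of the rinse station. When it lies there and you have let go, press the red spray cap of the bottle all the way down and let it come back up, so that the barrel gets its squirt. Do not spray before that, and leave the other parts in their pockets and the other things on the bench where they are.

Things in the scene. Friction and masses are not known exactly. Their poses are not given: they have to be found in the camera images.
- barrel: The only brass (yellow) part in the tray, a clock's mainspring barrel, 20 g: toothed flange 22 mm across, 2.5 mm thick, then a smooth drum 18 mm across up to 12 mm, then an arbor stub 4 mm across up to 13.5 mm. Origin: centre of its underside, on the pocket floor; z is its axis, square to the tray. The drum stands 7 mm proud of the tray. It is in one of three pockets of a row, 52 mm apart.
- tray: Green pocket tray fixed on a wooden rest, sloped 25 degrees (0.44 rad), facing the middle of the bench. Origin: centre of its underside. x: up the slope, 106 mm; y: level, 132 mm; z: square to it, up and leaning to the middle, 7 mm thick. 24 mm square pockets, pitch 26 mm, walls 2 mm; pocket floors at z = 2 mm. The barrel's row is at x = -13 mm, its three possible pockets at y = -52, 0, 52 mm.
- light_bar: Level aluminium light bar fixed above the tray, 190 mm long (y), 40 mm wide (x), 16 mm thick. Origin: centre of its underside, 195 mm above the bench, 16 mm farther back (x) and 155 mm higher than the tray's origin; two thin posts behind the tray carry it. A gripper pointing straight down over the barrel would strike it; a gripper square to the tray passes in front of it.
- dish_floor (a point): Centre of the flat floor (upper face) of the round steel strainer dish, 20 mm above the bench. Inside radius 40 mm, rim 8 mm higher than the floor. z up, y points to the spray bottle, which is 56 mm across, its axis 120 mm from here; 70 mm from here towards -y stands a clear splash guard, its top 29 mm above the floor. All is fixed on a steel drip tray of 130 (x) by 250 mm (y).
- cap_top (a point): Centre of the top face of the red spray cap, 26 mm across, on the fixed blue spray bottle; 169 mm above the bench when up. z up.
- spray_cap (a joint): Travel of the sprung spray cap, m: 0 up, 0.006 fully down. Straight down; the spring takes 1.5 N to start and 5 N fully down, and brings it back up.
- steel_barrel: Bystander in the tray: a barrel of the same shape as the brass one, in steel (grey). Origin as there.
- dark_hub: Bystander in the tray, in the barrel's row: dark steel hub, foot 19 mm across, 12 mm tall. Origin: centre of its underside.
- crown: Bystander in the tray's top row (tray x +39 mm): knurled steel winding crown, 17 mm across, 10 mm tall. Origin: centre of its underside.
- dark_hub2: Bystander in the tray's top row: dark steel hub like the other one.
- loupe: Bystander: black eye loupe standing on the bench, 34 mm across, 30 mm tall. Origin: centre of its underside.
- screwdriver: Bystander: small screwdriver lying on the bench, 130 mm long.
- tweezers: Bystander: steel tweezers lying on the bench, 125 mm long.
- dust_cover: Bystander: glass dome dust cover with a white knob, 90 mm across, 78 mm tall. Origin: centre of its underside.

How it is judged:
By the outcome, as a careful person would: the job done as asked, in the order asked, and still so for the second after the job is handed in, with the robot touching nothing.
It also fails if it takes over 56 s, if anything falls off the work surface, if the arm or the gripper's body presses on something with over 40 N, if the wrist force passes 120 N, or if a joint passes its speed limit or range.

ROBOT

A 7-joint arm with a two-finger parallel gripper is mounted at the origin on the work surface. World frame = base frame: x ahead of the robot, y to its left, z up, the work surface at z = 0. Lengths are in m, angles in rad, forces in N, time in s.
With the tool pointing down it reaches from about 0.4 to 0.925 m from the base axis. Payload 5.6 kg.
Tool frame: the origin (TCP) lies on the centre line of the jaws, within the pads' length; the fingertips stand env.tip_extent ahead of it and the grasp point (between the pads) lies 11 mm behind it (env.tip_extent is the distance from the TCP to the fingertips, in m); z points along the fingers, y is the line along which they close (so a half turn about z gives the same grasp; the last joint's range is limited). The gripper opens to 85 mm and grips with 20 to 120 N. Pads are 22 mm wide; open, the fingers measure 114 mm over their backs; the gripper's body (76 mm by 85 mm) begins 54 mm behind the grasp point. The pads swing forward as they close: fully open they stand 13 mm farther back than shut.
Start: joints at [-1.375, 0.468, -0.012, 1.603, 0.006, 1.071, -0.056], TCP at [0.154, 0.632, 0.239] pointing down, gripper open.
Joint ranges: [-2.53, 2.53], [-0.31, 2.02], [-1.57, 1.55], [0.28, 2.44], [-1.29, 4.43], [0.15, 1.84], [-2.92, 2.92]. Speed limits (rad/s): [2.57, 2.57, 3.14, 3.14, 3.14, 3.14, 3.14].

INTERFACE

Orientations are given as a 3x3 rotation matrix whose columns are the frame's x, y, z axes.
In Python, from cell import env, cams, order gives the robot as it stands. The module is installed in compiled form; this text tells all that it offers.
- The arm moves only by the tool carry_out, never from a script. Its argument "steps" is a list of rows, each an object with "grip": the opening, from -1 (shut) to 1 (fully open); "slide": the shift along the world's x, y, z each as a share of 0.25 m, from -1 to 1, a list of three; "twist": the turn, a rotation vector about the world's x, y, z each as a share of 90 degrees, from -1 to 1, a list of three. In form: [{"grip": grip, "slide": [dx, dy, dz], "twist": [rx, ry, rz]}, ...]. A call has 1 to 10 rows; each row shifts and turns the commanded pose from where the row before left it; what a row does not reach is not made up. A row lasts 1/8 s, in which the tool goes at most 62.5 mm and 10.7 degrees, less where a joint would pass 70% of its speed; a pose out of reach is approached as far as the arm can. A call with a number of a shift or a turn outside -1 to 1 is refused whole. A call with a gripper value outside its range is refused whole. The fingers move at their own pace and stop on an object; the grip force is fixed at half the most. Time passes only in rows, so rows that do not move let the fingers close. It gives the time, the measured TCP pose, the force, the opening and the grip force at its end, in the units of the state.
- env.read_state(): the state, without advancing time (a new reading comes with each control period).
- cams.capture(name): name is "side" or "top" or "wrist"; returns the picture (384x512x3 uint8, red, green, blue); there is no depth.
- cams.get_calibration(name): a dict with "fx", "fy", "cx", "cy" (pixels), "eye" and "rotation" of the camera in the world; the wrist camera has in their place "hand_eye" (4x4, takes a point from camera to tool coordinates, whose origin is the TCP and whose axes are the flange's). Camera axes: x right, y up, looking along -z (the intrinsics and any distortion apply to the point x, -y, -z); pixel columns grow to the right and rows downward; lengths in m; the calibration is good to about 2 mm. The wrist camera is an equidistant fisheye: a pixel r from the principal point sees the ray r / f radians off the axis. A picture is of the moment at which its call begins: read the wrist's pose just before it. get_calibration takes no time and is no camera call.
- order.finish_job(): hands the job in; it is judged then, once.
The state is a dict: "time": time; "qpos": joint angles; "joint_vel": joint speeds; "joint_torque": joint torques, N m; "ee_pos": TCP position; "tcp_rot": TCP orientation; "ft_force": force on the tool from outside, world axes, zero at the start; "torque": the same for the moment, N m; "opening": finger opening in m; "gripper_force": force on a finger pad.
Only numpy, scipy, OpenCV 4.12 (cv2) and the standard library are available. Lean on these libraries where they do the work, as an engineer would, in place of code of your own. Each camera call takes 0.05 s, during which the arm holds its last target. There are 200 camera calls.

## Working session

There is one attempt and no reset: what is moved stays moved. The work goes in short steps, Python scripts to look and compute and a tool call to move; the robot and the scene stay as the last step left them, time stands still between calls to the robot, and variables do not carry over. Pictures are saved under pics/ and viewed, at most 13 in all, crops included, and the job is handed in when it is done.

Besides the shell and the picture viewer there is one more tool, called as name(argument=value, ...) on one line, values as JSON. carry_out: Moves the arm, as the interface text tells. Shift numbers are shares of 0.25 m and turn numbers shares of 90 degrees, none past 1 either way. Its arguments: {"type":"object","properties":{"steps":{"type":"array"}},"required":["steps"]}

```bash
mkdir -p pics
cat > h.py <<'E'
import numpy as np, cv2
from cell import env, cams, order
def save(n,f):
    im=cams.capture(n); cv2.imwrite('pics/'+f,im[:,:,::-1]); return im
def ray(n,uv,st=None):
    c=cams.get_calibration(n); u=(uv[0]-c['cx'])/c['fx']; v=(uv[1]-c['cy'])/c['fy']
    if n=='wrist':
        r=np.hypot(u,v); s=np.sin(r)/max(r,1e-9); d=np.array([u*s,-v*s,-np.cos(r)])
        H=np.array(c['hand_eye']); st=st or env.read_state()
        R=np.array(st['tcp_rot']); return np.array(st['ee_pos'])+R@H[:3,3], R@H[:3,:3]@d
    d=np.array([u,-v,-1]); d/=np.linalg.norm(d)
    return np.array(c['eye']), np.array(c['rotation'])@d
def onz(n,uv,z,st=None):
    o,d=ray(n,uv,st); return o+d*(z-o[2])/d[2]
def meet(rs):
    A=sum(np.eye(3)-np.outer(d,d) for o,d in rs); b=sum((np.eye(3)-np.outer(d,d))@o for o,d in rs)
    return np.linalg.solve(A,b)
E
python3 - <<'E'
from h import *
print({k:np.round(v,3) for k,v in env.read_state().items()}, env.tip_extent)
for n in('side','top','wrist'):
    save(n,n+'0.png'); print(n,{k:np.round(v,3).tolist() for k,v in cams.get_calibration(n).items()})
a=[cv2.imread(f'pics/{n}0.png') for n in('side','top')]
cv2.imwrite('pics/st.png',cv2.resize(np.hstack(a),(800,300)))
E
```

```text
{'time': np.float64(0.0), 'qpos': array([-1.375,  0.468, -0.012,  1.604,  0.006,  1.071, -0.056]), 'joint_vel': array([-0.001,  0.   ,  0.   ,  0.001,  0.001, -0.001, -0.   ]), 'joint_torque': array([ 0.0000e+00, -5.3238e+01,  2.1000e-02, -2.5130e+01,  1.1000e-02,
        8.0000e-03,  0.0000e+00]), 'ee_pos': array([0.154, 0.631, 0.238]), 'tcp_rot': array([[-0.972,  0.237, -0.   ],
       [ 0.237,  0.972, -0.002],
       [-0.   , -0.002, -1.   ]]), 'ft_force': array([-0.647,  0.37 ,  0.392]), 'torque': array([-0.016,  0.002, -0.055]), 'gripper_force': np.float64(0.0), 'opening': np.float64(0.086)} 0.008
side {'fx': 496.127, 'fy': 496.127, 'cx': 261.118, 'cy': 189.154, 'eye': [0.409, 0.835, 0.838], 'rotation': [[-0.979, 0.122, -0.161], [-0.201, -0.617, 0.76], [-0.007, 0.777, 0.629]]}
top {'fx': 371.69, 'fy': 371.69, 'cx': 259.697, 'cy': 192.646, 'eye': [0.386, 0.008, 1.145], 'rotation': [[0.063, 0.975, -0.214], [-0.998, 0.062, -0.01], [0.004, 0.214, 0.977]]}
wrist {'fx': 297.319, 'fy': 297.319, 'cx': 253.789, 'cy': 192.847, 'hand_eye': [[0.0, 0.962, 0.275, 0.07], [1.0, -0.0, 0.0, 0.001], [0.0, 0.275, -0.962, -0.136], [0.0, 0.0, 0.0, 1.0]]}
```

View pics/side0.png

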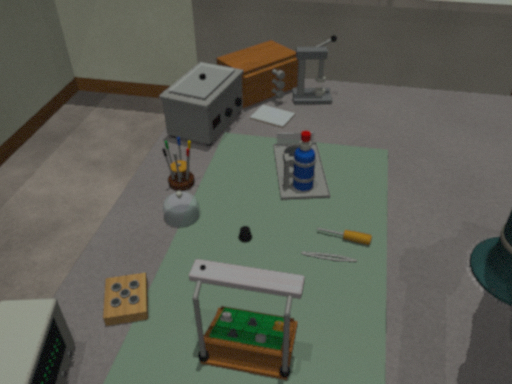

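View pics/top0.png

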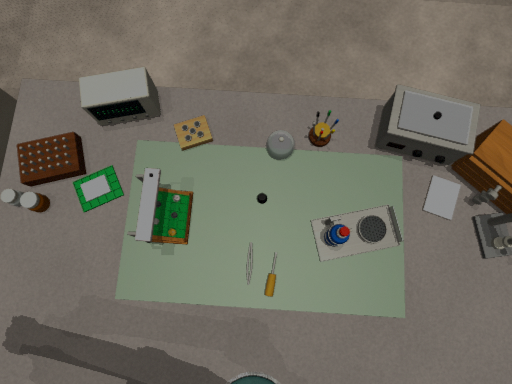

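The side view shows the tray at about (250,335) with a yellowish spot near (279,325), and the bottle at (304,165). The top view shows the tray at (172,217), the dish at (372,229) and the cap at (344,231).

Run:
```python
from h import *
s=cv2.imread('pics/side0.png');t=cv2.imread('pics/top0.png');w=cv2.imread('pics/wrist0.png')
r=lambda im,x,y,W,H:cv2.resize(im[y:y+H,x:x+W],(400,300),interpolation=cv2.INTER_CUBIC)
cv2.imwrite('pics/m.png',np.vstack([np.hstack([r(s,190,295,120,90)[:300],r(t,130,160,80,60+0) if 0 else r(t,125,165,120,90)]),np.hstack([r(t,300,185,120,90),cv2.resize(w,(400,300))])]))
```

```text
(no output)
```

View pics/m.png

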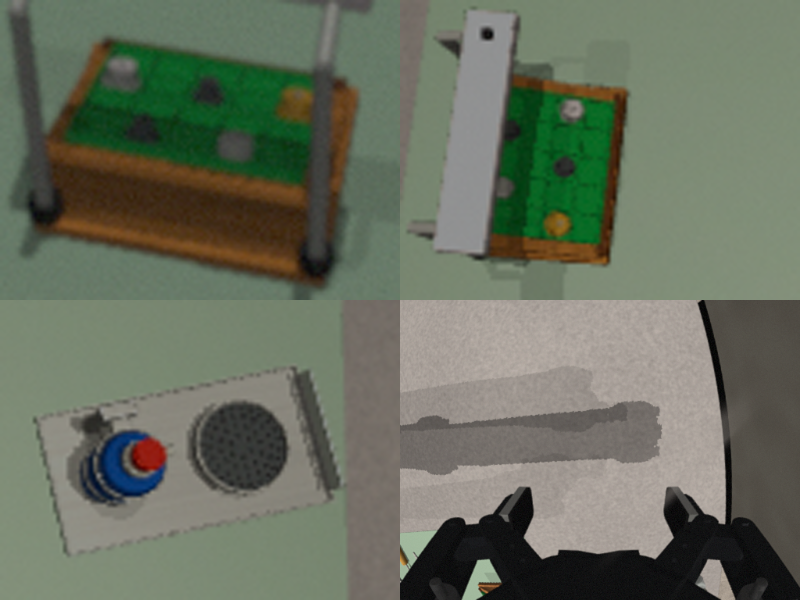

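The montage shows the brass barrel in the tray pocket on the robot's side, top picture pixel about (172,232). The dish is at (371,229) and the cap at (344,231). The wrist camera sees only bench.

Run:
```python
from h import *
s=cv2.imread('pics/side0.png');t=cv2.imread('pics/top0.png')
def blob(im,lo,hi,box,rot=0):
    x,y,W,H=box; m=np.zeros(im.shape[:2],np.uint8); hsv=cv2.cvtColor(im,cv2.COLOR_BGR2HSV)
    m[y:y+H,x:x+W]=cv2.inRange(hsv,np.array(lo),np.array(hi))[y:y+H,x:x+W]
    c=max(cv2.findContours(m,0,1)[0],key=cv2.contourArea); M=cv2.moments(c)
    return np.array([M['m10'],M['m01']])/M['m00'],cv2.contourArea(c),c
b,a,_=blob(t,(12,120,120),(32,255,255),(160,220,24,17)); print('barrel',b,a,onz('top',b,0.045))
b2,a,_=blob(s,(12,120,120),(32,255,255),(270,316,25,15)); print('barrelS',b2,a,onz('side',b2,0.045)); print('meet',meet([ray('top',b),ray('side',b2)]))
for lo,hi in (((0,150,100),(8,255,255)),((172,150,100),(180,255,255))):
  for n,im,box in(('top',t,(330,215,30,30)),('side',s,(290,120,30,30))):
    try:
        c,a,cc=blob(im,lo,hi,box); print('cap',n,c,a,cv2.boundingRect(cc),onz(n,c,.163))
    except Exception as e: print(n,e)
c,a,cc=blob(t,(0,0,0),(180,120,85),(350,205,37,45)); print('dish',c,a,cv2.boundingRect(cc),onz('top',c,.020))
# bar and green and drip tray rects
for nm,lo,hi,box,z in(('bar',(0,0,140),(180,45,255),(125,160,40,90),.211),('green',(45,160,50),(75,255,255),(150,170,50,90),.04),('drip',(0,0,110),(40,45,255),(305,190,105,80),.004)):
    c,a,cc=blob(t,lo,hi,box); r=cv2.boxPoints(cv2.minAreaRect(cc)); P=np.array([onz('top',p,z) for p in r]); print(nm,a,r.round(1).tolist(),P.round(4).tolist(), P.mean(0).round(4))
    for i in range(4):
        e=P[(i+1)%4]-P[i]; print('  ',np.linalg.norm(e).round(4),np.degrees(np.arctan2(e[1],e[0])).round(1))
```

```text
barrel [172.24444444 231.5       ] 15.0 [0.49305565 0.27009565 0.045     ]Traceback (most recent call last):
  File "<stdin>", line 9, in <module>
  File "<stdin>", line 6, in blob
ValueError: max() iterable argument is empty
```

```bash
cat > m.py <<'E'
from h import *
def blob(im,lo,hi,box):
    x,y,W,H=box; m=np.zeros(im.shape[:2],np.uint8); hsv=cv2.cvtColor(im,cv2.COLOR_BGR2HSV)
    m[y:y+H,x:x+W]=cv2.inRange(hsv,np.array(lo),np.array(hi))[y:y+H,x:x+W]
    cs=cv2.findContours(m,0,1)[0]
    if not cs: return None
    c=max(cs,key=cv2.contourArea); m2=cv2.drawContours(np.zeros_like(m),[c],-1,255,-1)
    M=cv2.moments(m2,True)
    return np.array([M['m10'],M['m01']])/M['m00'],M['m00'],c
E
python3 - <<'E'
from m import *
s=cv2.imread('pics/side0.png');t=cv2.imread('pics/top0.png')
def show(nm,n,lo,hi,box,z):
    r=blob({'top':t,'side':s}[n],lo,hi,box)
    if r is None: print(nm,'none'); return
    print(nm,n,r[0].round(1),r[1],cv2.boundingRect(r[2]),onz(n,r[0],z).round(4)); return r
B=show('barrel','top',(12,120,90),(32,255,255),(160,220,24,17),.045)
S=show('barrel','side',(10,90,80),(34,255,255),(270,316,17,16),.045)
if S: print(meet([ray('top',B[0]),ray('side',S[0])]))
for lo,hi in (((0,150,100),(8,255,255)),((172,150,100),(180,255,255))):
    show('cap','top',lo,hi,(330,215,30,30),.166); show('cap','side',lo,hi,(290,120,30,30),.163)
show('dish','top',(0,0,0),(180,120,95),(354,210,33,38),.020)
for nm,lo,hi,box,z in(('bar',(0,0,120),(180,60,255),(125,160,40,90),.211),('green',(45,160,40),(75,255,255),(150,170,50,90),.04),('drip',(0,0,110),(40,45,255),(305,190,105,80),.004)):
    r=show(nm,'top',lo,hi,box,z)
    if not r: continue
    P=np.array([onz('top',p,z) for p in cv2.boxPoints(cv2.minAreaRect(r[2]))]); print(P.round(3)[:,:2].tolist(), P.mean(0).round(4))
    for i in range(2):
        e=P[(i+1)%4]-P[i]; print('  ',np.linalg.norm(e).round(4),np.degrees(np.arctan2(e[1],e[0])).round(1))
E
```

```text
barrel top [171.8 231.8] 36.0 (169, 229, 7, 7) [0.492  0.2712 0.045 ]
barrel side [278.7 325.2] 69.0 (274, 321, 10, 9) [0.4958 0.2726 0.045 ]
[0.49403318 0.27162446 0.04351077]
cap top [344.3 231. ] 66.0 (340, 227, 10, 9) [ 0.5114 -0.2115  0.166 ]
cap side [305.4 133.1] 41.0 (301, 131, 10, 5) [ 0.5169 -0.22    0.163 ]
cap top [348. 234.] 1.0 (348, 234, 1, 1) [ 0.5041 -0.2213  0.166 ]
cap none
dish top [371.  228.8] 643.0 (357, 215, 30, 28) [ 0.542  -0.3252  0.02  ]
bar top [142.6 204. ] 2532.0 (125, 160, 40, 90) [0.5421 0.3139 0.211 ]
[[0.656, 0.375], [0.662, 0.273], [0.432, 0.246], [0.426, 0.343]] [0.544  0.3094 0.211 ]
   0.1021 -86.3
   0.2315 -173.2
green top [171.2 215.4] 1268.0 (153, 191, 37, 47) [0.5414 0.2798 0.04  ]
[[0.482, 0.329], [0.615, 0.328], [0.608, 0.23], [0.475, 0.234]] [0.5447 0.2803 0.04  ]
   0.133 -0.6
   0.0974 -94.2
drip top [353.1 233. ] 3288.0 (311, 205, 90, 56) [ 0.5277 -0.2749  0.004 ]
[[0.561, -0.143], [0.63, -0.394], [0.5, -0.419], [0.435, -0.174]] [ 0.5313 -0.2825  0.004 ]
   0.2601 -74.8
   0.1319 -169.2
```

Run:
```python
from m import *
t=cv2.imread('pics/top0.png')
print(blob(t,(12,120,90),(32,255,255),(160,220,24,17))[0])
r=blob(t,(0,0,110),(180,90,255),(165,190,22,16)); print('steel',r[0],r[1])
a=onz('top',r[0],.046);b=onz('top',[171.8,231.8],.046);print(a,b,np.linalg.norm(a-b),np.degrees(np.arctan2(*(b-a)[[1,0]])))
g=cv2.cvtColor(t,cv2.COLOR_BGR2HSV)[:,:,1].astype(float) # saturation jump at bar's front edge
pts=[]
for y in range(192,238):
    row=g[y,140:166]; d=np.diff(row); i=d.argmax(); pts.append((140.5+i+.0,y))
p=np.array(pts,np.float32); vx,vy,x0,y0=cv2.fitLine(p,cv2.DIST_HUBER,0,.01,.01).ravel()
A=onz('top',(x0+vx*20,y0+vy*20),.203);B=onz('top',(x0-vx*20,y0-vy*20),.203);print(A,B,np.degrees(np.arctan2(*(B-A)[[1,0]])))
```

```text
[171.83333333 231.83333333]
steel [176.60869565 197.08695652] 23.0
[0.59716774 0.26850529 0.046     ] [0.49199196 0.27106719 0.046     ] 0.10520697984842518 178.60465213315157
[0.56973589 0.28028769 0.203     ] [0.46694795 0.28161466 0.203     ] 179.2603651442858
```

carry_out(steps=[{"grip":1,"slide":[0,0,0.22],"twist":[0,0,0]},{"grip":1,"slide":[0,0,0.22],"twist":[0,0,0]},{"grip":1,"slide":[0.1,-0.1,0.2],"twist":[0,0,0]},{"grip":1,"slide":[0.12,-0.2,0],"twist":[0,0,0]},{"grip":1,"slide":[0.12,-0.2,0],"twist":[0,0,0]},{"grip":1,"slide":[0.12,-0.2,0],"twist":[0,0,0]},{"grip":1,"slide":[0.12,-0.2,0],"twist":[0,0,0]},{"grip":1,"slide":[0.12,-0.2,0],"twist":[0,0,0]},{"grip":1,"slide":[0.12,-0.2,0],"twist":[0,0,0]},{"grip":1,"slide":[0.12,-0.2,0],"twist":[0,0,0]}])

```text
time: 1.4
ee_pos: [0.3894, 0.2547, 0.3993]
tcp_rot: [[-0.972, 0.237, 0.0], [0.237, 0.972, 0.0], [-0.0, 0.0, -1.0]]
ft_force: [1.0, 0.1, 0.2]
opening: 0.0855
gripper_force: 0.0
```

carry_out(steps=[{"grip":1,"slide":[0.083,-0.123,0],"twist":[0,0,0.07]},{"grip":1,"slide":[0.083,-0.123,0],"twist":[0,0,0.07]},{"grip":1,"slide":[0.083,-0.123,0],"twist":[0.093,0,0]},{"grip":0.5,"slide":[0.083,-0.123,0],"twist":[0.093,0,0]},{"grip":0,"slide":[0.083,-0.123,0],"twist":[0.092,0,0]},{"grip":0,"slide":[0,0.08,-0.176],"twist":[0,0,0]},{"grip":0,"slide":[0,0.08,-0.176],"twist":[0,0,0]},{"grip":0,"slide":[0,0.08,-0.176],"twist":[0,0,0]},{"grip":0,"slide":[0,0.08,-0.174],"twist":[0,0,0]},{"grip":0,"slide":[0,0.08,-0.174],"twist":[0,0,0]}])

```text
time: 2.65
ee_pos: [0.4924, 0.2034, 0.1789]
tcp_rot: [[-1.0, 0.019, 0.0], [0.017, 0.906, 0.423], [0.008, 0.423, -0.906]]
ft_force: [0.3, 1.4, -0.0]
opening: 0.0428
gripper_force: 0.0
```

Run:
```python
from h import *
st=env.read_state();print({k:np.round(st[k],3).tolist() for k in('time','ee_pos','tcp_rot','opening','qpos')})
w=save('wrist','w1.png')
```

```text
{'time': 2.65, 'ee_pos': [0.492, 0.203, 0.179], 'tcp_rot': [[-1.0, 0.019, 0.0], [0.017, 0.906, 0.423], [0.008, 0.423, -0.906]], 'opening': 0.043, 'qpos': [-0.61, 0.352, 0.471, 2.07, -0.818, 0.861, 1.965]}
```

View pics/w1.png

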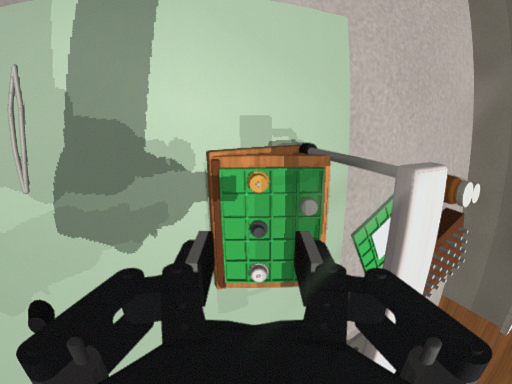

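The wrist view, taken square to the tray, shows the brass barrel at (259,183), the dark hub at (258,229), the steel barrel at (259,272) and the bar on the right, clear of the fingers.

Run:
```python
from m import *
w=cv2.imread('pics/w1.png'); st=env.read_state()
r=blob(w,(10,120,90),(32,255,255),(240,165,40,35)); print(r[0],r[1],cv2.boundingRect(r[2]),cv2.minEnclosingCircle(r[2]))
p=onz('wrist',r[0],.046,st); print(p)
R=np.array(st['tcp_rot'])
print('tool coords',R.T@(p-np.array(st['ee_pos'])))
q=blob(w,(0,0,120),(180,60,255),(245,258,30,28)); s=onz('wrist',q[0],.046,st); print(q[0],q[1],s,np.linalg.norm(s-p),np.degrees(np.arctan2(*(p-s)[[1,0]])))
g=blob(w,(45,130,40),(75,255,255),(205,150,130,140)); b=cv2.boxPoints(cv2.minAreaRect(g[2])); n=np.array([0,-np.sin(.436),np.cos(.436)])
o=p-.0126*n+.013*np.array([0,.906,.423])+.005*n
for c in b:
    O,d=ray('wrist',c,st); print(c.round(1),(O+d*(n@(o-O))/(n@d)).round(4))
```

```text
[257.98918919 181.30540541] 370.0 (248, 171, 22, 22) ((257.8357849121094, 181.2896728515625), 11.168072700500488)
[0.4854423  0.27001225 0.046     ]
tool coords [0.00150356 0.00497081 0.14278116]
[259.46116505 273.64563107] 206.0 [0.58760023 0.27023525 0.046     ] 0.10215817109886893 -179.87492941689067
[218.9 168.1] [0.4731 0.2386 0.023 ]
[323. 167.] [0.4735 0.3322 0.0666]
[324.2 281.6] [0.6061 0.3409 0.0706]
[220.1 282.6] [0.6038 0.2329 0.0203]
```

Run:
```python
from m import *
st=env.read_state(); print(st['time'],st['ee_pos'],st['tcp_rot'],st['ft_force'])
w=save('wrist','w2.png'); s2=env.read_state(); print(s2['time'],s2['ee_pos'],s2['tcp_rot'])
w=w[:,:,::-1].copy()
r=blob(w,(10,120,90),(32,255,255),(240,165,40,35)); print(r[0],r[1]); p=onz('wrist',r[0],.046,st); print(p, np.array(st['tcp_rot']).T@(p-np.array(st['ee_pos'])))
q=blob(w,(0,0,120),(180,60,255),(245,258,30,28)); s=onz('wrist',q[0],.046,st); print(s,np.linalg.norm(s-p),np.degrees(np.arctan2(*(p-s)[[1,0]])))
```

```text
2.7 [0.48827701 0.2054811  0.17344067] [[-0.99977939  0.01848738 -0.00996891]
 [ 0.01258755  0.90732658  0.42023807]
 [ 0.01681416  0.42001988 -0.90735913]] [-2.91658097  2.26772903 -4.49456903]
2.75 [0.48878404 0.20419094 0.17593451] [[-0.99976935  0.01912867 -0.00976455]
 [ 0.01325166  0.90722428  0.42043846]
 [ 0.01690106  0.42021209 -0.90726851]]
[259.11081794 188.28496042] 379.0
[0.49252477 0.27110297 0.046     ] [-0.00556361  0.00609138  0.14316891]
[0.59559844 0.27174459 0.046     ] 0.10307567212996929 -179.64334357495338
```

carry_out(steps=[{"grip":0,"slide":[0,0,0],"twist":[0,0,0]},{"grip":0,"slide":[0,0,0],"twist":[0,0,0]},{"grip":0,"slide":[0,0,0],"twist":[0,0,0]},{"grip":0,"slide":[0,0,0],"twist":[0,0,0]}])

```text
time: 3.25
ee_pos: [0.493, 0.2026, 0.1813]
tcp_rot: [[-1.0, 0.019, 0.002], [0.018, 0.906, 0.424], [0.006, 0.424, -0.906]]
ft_force: [-0.2, 1.3, -0.6]
opening: 0.0426
gripper_force: 0.0
```

```bash
cat > look.py <<'E'
from m import *
import sys
st=env.read_state(); print(st['time'],st['ee_pos'],np.round(st['tcp_rot'],4).tolist(),np.round(st['ft_force'],1))
w=save('wrist',sys.argv[1]); s2=env.read_state(); print(s2['ee_pos'])
w=w[:,:,::-1].copy(); R=np.array(st['tcp_rot'])
r=blob(w,(10,120,90),(32,255,255),(200,100,110,150)); print(r[0],r[1],cv2.boundingRect(r[2])); p=onz('wrist',r[0],.046,st); print(p, R.T@(p-np.array(st['ee_pos'])))
E
cat > look2.py <<'E'
from look import *
q=blob(w,(0,0,120),(180,60,255),(245,258,30,28)); s=onz('wrist',q[0],.046,st); print(s,np.linalg.norm(s-p),np.degrees(np.arctan2(*(p-s)[[1,0]])))
E
python3 look2.py w3.png
```

```text
3.25 [0.49301817 0.20259399 0.18128292] [[-0.9998, 0.0187, 0.0017], [0.0177, 0.9057, 0.4236], [0.0064, 0.4236, -0.9058]] [-0.2  1.3 -0.6]
[0.49286881 0.20267453 0.18102746]
[255.87914938 157.18257261] 1928.0 (208, 145, 102, 32)
[0.4696202  0.26962328 0.046     ] [0.02370818 0.00296053 0.15090068]
[0.5976912  0.27131282 0.046     ] 0.12808214375384142 -179.24418575010182
```

Run:
```python
from m import *
st=env.read_state();w=cv2.imread('pics/w3.png');R=np.array(st['tcp_rot'])
r=blob(w,(10,120,90),(32,255,255),(240,168,40,38)); print(r[0],r[1],cv2.boundingRect(r[2]))
for z in(.044,.046): p=onz('wrist',r[0],z,st); print(p,R.T@(p-np.array(st['ee_pos'])))
```

```text
[257.6398892  179.91412742] 361.0 (248, 170, 21, 22)
[0.49283437 0.27200825 0.044     ] [0.00031134 0.00477509 0.15349525]
[0.49230087 0.2710519  0.046     ] [0.00084168 0.00474574 0.1512778 ]
```

carry_out(steps=[{"grip":0,"slide":[0,0.04,-0.076],"twist":[0,0,0]},{"grip":0,"slide":[0,0.04,-0.076],"twist":[0,0,0]},{"grip":0,"slide":[-0.003,0.04,-0.076],"twist":[0,0,0]},{"grip":0,"slide":[0,0.04,-0.076],"twist":[0,0,0]},{"grip":0,"slide":[0,0.038,-0.076],"twist":[0,0,0]},{"grip":0,"slide":[0,0,0],"twist":[0,0,0]},{"grip":0,"slide":[0,0,0],"twist":[0,0,0]},{"grip":0,"slide":[0,0,0],"twist":[0,0,0]},{"grip":0,"slide":[0,0,0],"twist":[0,0,0]}])

```text
time: 4.42
ee_pos: [0.4922, 0.2521, 0.086]
tcp_rot: [[-1.0, 0.019, 0.001], [0.018, 0.906, 0.423], [0.007, 0.423, -0.906]]
ft_force: [0.1, 0.3, -0.2]
opening: 0.0427
gripper_force: 0.0
```

```bash
python3 look.py w4.png
```

```text
4.425 [0.49220564 0.25213381 0.085995  ] [[-0.9998, 0.0189, 0.0012], [0.0176, 0.9058, 0.4234], [0.0069, 0.4233, -0.906]] [ 0.1  0.3 -0.2]
[0.49212154 0.25219398 0.08586139]
[256.3580391  181.03151444] 3427.0 (200, 161, 110, 37)
[0.46689842 0.27416322 0.046     ] [0.02541284 0.00254525 0.04553086]
```

View pics/w4.png

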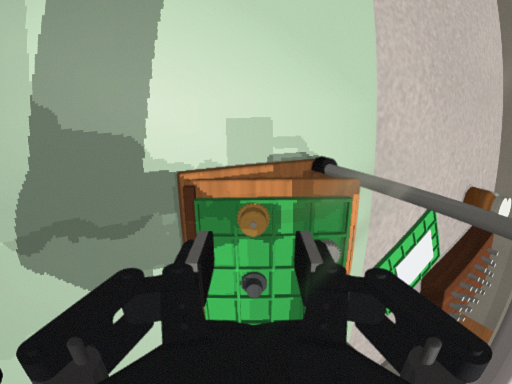

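The close wrist view shows the barrel at (253,220), midway between the fingers at 197 and 312. The dark hub is at (254,284) and nothing is in the fingers' way.

Run:
```python
from m import *
st=env.read_state();w=cv2.imread('pics/w4.png');R=np.array(st['tcp_rot']);print(st['ee_pos'])
r=blob(w,(10,120,60),(32,255,255),(230,201,45,45)); print(r[0],r[1],cv2.boundingRect(r[2]),cv2.minEnclosingCircle(r[2]))
for z in(.044,.046): p=onz('wrist',r[0],z,st); print(p,R.T@(p-np.array(st['ee_pos'])))
```

```text
[0.49212154 0.25219398 0.08586139]
[252.75976331 219.00828402] 845.0 (237, 203, 33, 34) ((252.5923309326172, 219.05682373046875), 17.017942428588867)
[0.49248101 0.27203822 0.044     ] [-0.00030969  0.00026394  0.04632638]
[0.4916365  0.27113044 0.046     ] [0.000533   0.00027223 0.04412932]
```

carry_out(steps=[{"grip":0,"slide":[0,0.016,-0.034],"twist":[0,0,0]},{"grip":0,"slide":[0,0.016,-0.034],"twist":[0,0,0]},{"grip":0,"slide":[0,0.016,-0.034],"twist":[0,0,0]},{"grip":0,"slide":[0,0.016,-0.034],"twist":[0,0,0]},{"grip":0,"slide":[0,0.0034,-0.0072],"twist":[0,0,0]},{"grip":0,"slide":[0,0,0],"twist":[0,0,0]},{"grip":0,"slide":[0,0,0],"twist":[0,0,0]},{"grip":0,"slide":[0,0,0],"twist":[0,0,0]}])

```text
time: 5.48
ee_pos: [0.492, 0.2691, 0.0498]
tcp_rot: [[-1.0, 0.019, 0.001], [0.017, 0.906, 0.423], [0.007, 0.423, -0.906]]
ft_force: [1.2, -0.1, -0.5]
opening: 0.0428
gripper_force: 0.0
```

carry_out(steps=[{"grip":-0.4,"slide":[0,0,0],"twist":[0,0,0]},{"grip":-0.5,"slide":[0,0,0],"twist":[0,0,0]},{"grip":-0.6,"slide":[0,0,0],"twist":[0,0,0]},{"grip":-0.8,"slide":[0,0,0],"twist":[0,0,0]},{"grip":-1,"slide":[0,0,0],"twist":[0,0,0]},{"grip":-1,"slide":[0,0,0],"twist":[0,0,0]},{"grip":-1,"slide":[0,0,0],"twist":[0,0,0]}])

```text
time: 6.35
ee_pos: [0.4919, 0.269, 0.0498]
tcp_rot: [[-1.0, 0.019, 0.0], [0.017, 0.906, 0.423], [0.008, 0.423, -0.906]]
ft_force: [-1.7, -2.3, 6.3]
opening: 0.0137
gripper_force: 58.6
```

Run:
```python
from h import *
save('wrist','w5.png'); w=cv2.imread('pics/w5.png')
cv2.imwrite('pics/w5c.png',cv2.resize(w[180:340,160:360],(750,600),interpolation=cv2.INTER_CUBIC)); print(env.read_state()['opening'],env.read_state()['ft_force'],env.read_state()['torque'])
```

```text
0.013731044566294403 [-2.42957086 -1.96400531  5.51994269] [-0.36918048  0.26315418  0.13497334]
```

View pics/w5c.png

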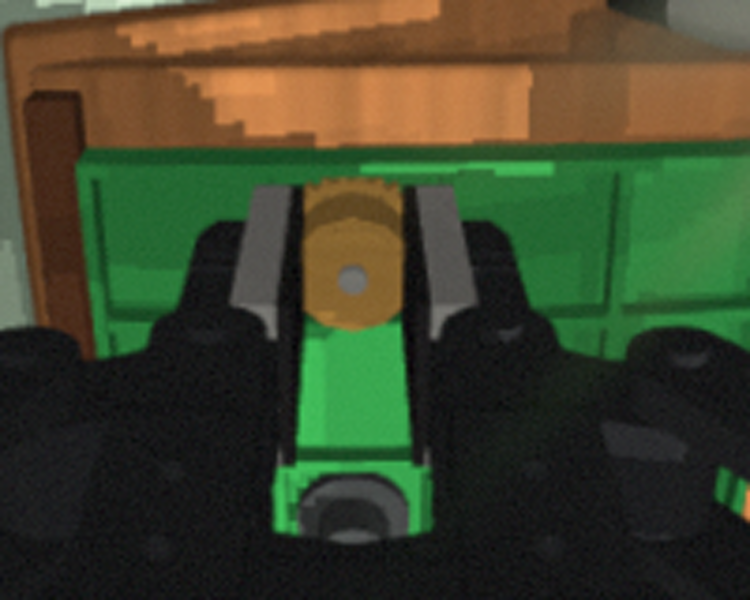

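The picture shows the brass drum held between the two pads, with the arbor at (352,280) in the crop, centred. Now I pull it out square to the tray.

carry_out(steps=[{"grip":-1,"slide":[0,-0.011,0.023],"twist":[0,0,0]},{"grip":-1,"slide":[0,-0.021,0.045],"twist":[0,0,0]},{"grip":-1,"slide":[0,-0.042,0.09],"twist":[0,0,0]},{"grip":-1,"slide":[0,-0.084,0.18],"twist":[0,0,0]},{"grip":-1,"slide":[0,-0.084,0.18],"twist":[0,0,0]},{"grip":-1,"slide":[0,-0.084,0.18],"twist":[0,0,0]},{"grip":-1,"slide":[0,-0.084,0.18],"twist":[0,0,0]},{"grip":-1,"slide":[0,0,0],"twist":[0,0,0]}])

```text
time: 7.4
ee_pos: [0.4941, 0.1646, 0.2733]
tcp_rot: [[-1.0, 0.019, 0.009], [0.021, 0.905, 0.425], [0.0, 0.425, -0.905]]
ft_force: [0.5, 0.8, -0.4]
opening: 0.0136
gripper_force: 58.6
```

Run:
```python
from h import *
save('wrist','w6.png'); w=cv2.imread('pics/w6.png')
cv2.imwrite('pics/w6c.png',cv2.resize(w[150:340,130:383],(800,600),interpolation=cv2.INTER_CUBIC))
```

```text
(no output)
```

View pics/w6c.png

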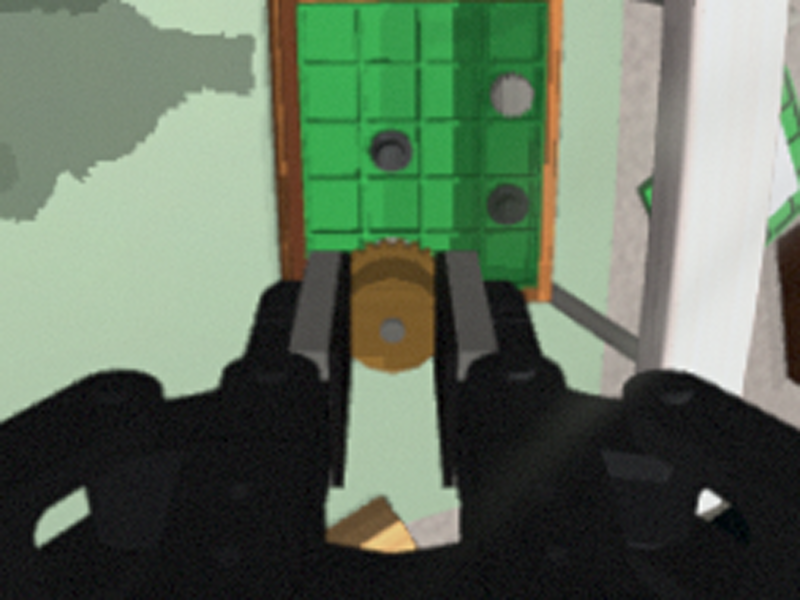

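The barrel is held square in the jaws and out of the tray. The other parts are still in their pockets. I carry it to above the dish and untilt on the way.

carry_out(steps=[{"grip":-1,"slide":[0.02,-0.1,0.08],"twist":[-0.028,0,0]},{"grip":-1,"slide":[0.02,-0.2,0.04],"twist":[-0.028,0,0]},{"grip":-1,"slide":[0.02,-0.21,0],"twist":[-0.028,0,0]},{"grip":-1,"slide":[0.02,-0.21,0],"twist":[-0.028,0,0]},{"grip":-1,"slide":[0.02,-0.21,0],"twist":[-0.028,0,0]},{"grip":-1,"slide":[0.02,-0.21,0],"twist":[-0.028,0,0]},{"grip":-1,"slide":[0.02,-0.21,0],"twist":[-0.028,0,0]},{"grip":-1,"slide":[0.02,-0.21,0],"twist":[-0.028,0,0]},{"grip":-1,"slide":[0.02,-0.21,0],"twist":[-0.028,0,0]},{"grip":-1,"slide":[0.01,-0.19,0],"twist":[-0.026,0,0]}])

```text
time: 8.7
ee_pos: [0.5391, -0.3241, 0.2972]
tcp_rot: [[-1.0, 0.018, -0.003], [0.018, 1.0, -0.0], [0.003, -0.0, -1.0]]
ft_force: [0.7, 1.3, 0.0]
opening: 0.0135
gripper_force: 58.7
```

carry_out(steps=[{"grip":-1,"slide":[0,0,0],"twist":[0,0,0]},{"grip":-1,"slide":[0,0,0],"twist":[0,0,0]},{"grip":-1,"slide":[0,0,0],"twist":[0,0,0]},{"grip":-1,"slide":[0,0,0],"twist":[0,0,0]},{"grip":-1,"slide":[0,0,0],"twist":[0,0,0]}])

```text
time: 9.32
ee_pos: [0.5395, -0.3227, 0.2991]
tcp_rot: [[-1.0, 0.018, 0.0], [0.018, 1.0, 0.0], [-0.0, 0.0, -1.0]]
ft_force: [-0.3, 0.4, 0.2]
opening: 0.0138
gripper_force: 58.7
```

Run:
```python
from m import *
st=env.read_state();print({k:np.round(st[k],4).tolist() for k in('time','ee_pos','tcp_rot','opening','qpos','ft_force')})
save('wrist','w7.png'); w=cv2.imread('pics/w7.png')
for lo,hi in (((0,150,80),(8,255,255)),((172,150,80),(180,255,255))):
    r=blob(w,lo,hi,(0,0,512,384))
    if r: print('cap',r[0],r[1],cv2.boundingRect(r[2]),onz('wrist',r[0],.167,st))
```

```text
{'time': 9.325, 'ee_pos': [0.5395, -0.3227, 0.2991], 'tcp_rot': [[-0.9998, 0.0181, 0.0004], [0.0181, 0.9998, 0.0004], [-0.0004, 0.0004, -1.0]], 'opening': 0.0138, 'qpos': [-0.0985, 0.4581, 0.8123, 1.6335, -0.3518, 1.2028, 2.3435], 'ft_force': [-0.2883, 0.3563, 0.1762]}
cap [367.61894737 155.57263158] 475.0 (354, 144, 28, 26) [ 0.51161332 -0.21293548  0.167     ]
cap [357. 147.] 1.0 (357, 147, 1, 1) [ 0.50354669 -0.2243629   0.167     ]
```

View pics/w7.png

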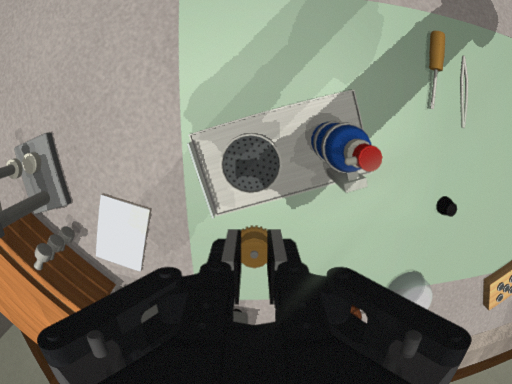

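The wrist view shows the empty dish at (251,163), the cap at (368,156), the guard on the left and the barrel still held at (254,247).

Run:
```python
from m import *
st=env.read_state(); w=cv2.imread('pics/w7.png')
r=blob(w,(0,0,0),(180,110,110),(215,130,70,68)); print(r[0],r[1],cv2.boundingRect(r[2]),onz('wrist',r[0],.02,st),onz('wrist',cv2.minEnclosingCircle(r[2])[0],.02,st),cv2.minEnclosingCircle(r[2]),onz('wrist',(251,163),.02,st))
```

```text
[250.4788567  163.62646829] 2554.0 (222, 136, 58, 56) [ 0.54556074 -0.3271462   0.02      ] [ 0.54584539 -0.32721376  0.02      ] ((250.43528747558594, 163.82470703125), 28.819730758666992) [ 0.54467188 -0.3263901   0.02      ]
```

carry_out(steps=[{"grip":-1,"slide":[0.018,-0.014,-0.1],"twist":[0,0,0]},{"grip":-1,"slide":[0,0,-0.16],"twist":[0,0,0]},{"grip":-1,"slide":[0,0,-0.16],"twist":[0,0,0]},{"grip":-1,"slide":[0,0,-0.16],"twist":[0,0,0]},{"grip":-1,"slide":[0,0,-0.16],"twist":[0,0,0]},{"grip":-1,"slide":[0,0,-0.12],"twist":[0,0,0]},{"grip":-1,"slide":[0,0,-0.1],"twist":[0,0,0]},{"grip":-1,"slide":[0,0,-0.04],"twist":[0,0,0]},{"grip":-1,"slide":[0,0,0],"twist":[0,0,0]},{"grip":-1,"slide":[0,0,0],"twist":[0,0,0]}])

```text
time: 10.62
ee_pos: [0.5445, -0.3274, 0.0502]
tcp_rot: [[-1.0, 0.019, 0.002], [0.019, 1.0, -0.001], [-0.002, -0.001, -1.0]]
ft_force: [-0.1, -0.1, -0.3]
opening: 0.0137
gripper_force: 58.7
```

carry_out(steps=[{"grip":-1,"slide":[0,0,-0.02],"twist":[0,0,0]},{"grip":-1,"slide":[0,0,-0.016],"twist":[0,0,0]},{"grip":-1,"slide":[0,0,-0.008],"twist":[0,0,0]},{"grip":-1,"slide":[0,0,0],"twist":[0,0,0]},{"grip":-1,"slide":[0,0,0],"twist":[0,0,0]}])

```text
time: 11.25
ee_pos: [0.5438, -0.3269, 0.038]
tcp_rot: [[-1.0, 0.019, 0.0], [0.019, 1.0, -0.0], [-0.0, -0.0, -1.0]]
ft_force: [-0.2, 0.6, 0.2]
opening: 0.0134
gripper_force: 58.7
```

carry_out(steps=[{"grip":-1,"slide":[0,0,-0.004],"twist":[0,0,0]},{"grip":-1,"slide":[0,0,-0.004],"twist":[0,0,0]},{"grip":-1,"slide":[0,0,0],"twist":[0,0,0]},{"grip":-1,"slide":[0,0,0],"twist":[0,0,0]}])

```text
time: 11.75
ee_pos: [0.5438, -0.3268, 0.036]
tcp_rot: [[-1.0, 0.019, 0.0], [0.019, 1.0, 0.0], [-0.0, 0.0, -1.0]]
ft_force: [-0.7, 0.6, -1.5]
opening: 0.0137
gripper_force: 58.7
```

carry_out(steps=[{"grip":-1,"slide":[0,0,-0.003],"twist":[0,0,0]},{"grip":-1,"slide":[0,0,0],"twist":[0,0,0]},{"grip":-1,"slide":[0,0,0],"twist":[0,0,0]}])

```text
time: 12.12
ee_pos: [0.5439, -0.3269, 0.0353]
tcp_rot: [[-1.0, 0.019, 0.0], [0.019, 1.0, -0.0], [-0.0, -0.0, -1.0]]
ft_force: [1.6, 0.1, 0.6]
opening: 0.0137
gripper_force: 58.7
```

carry_out(steps=[{"grip":-1,"slide":[0,0,-0.002],"twist":[0,0,0]},{"grip":-1,"slide":[0,0,0],"twist":[0,0,0]},{"grip":-1,"slide":[0,0,0],"twist":[0,0,0]}])

```text
time: 12.5
ee_pos: [0.5439, -0.3269, 0.0352]
tcp_rot: [[-1.0, 0.019, 0.0], [0.019, 1.0, 0.0], [-0.0, 0.0, -1.0]]
ft_force: [-1.4, 0.8, 5.8]
opening: 0.0135
gripper_force: 59.3
```

carry_out(steps=[{"grip":-1,"slide":[0,0,-0.002],"twist":[0,0,0]},{"grip":-1,"slide":[0,0,0],"twist":[0,0,0]},{"grip":-1,"slide":[0,0,0],"twist":[0,0,0]}])

```text
time: 12.88
ee_pos: [0.5439, -0.3269, 0.0352]
tcp_rot: [[-1.0, 0.019, 0.001], [0.019, 1.0, 0.0], [-0.001, 0.0, -1.0]]
ft_force: [-2.8, 2.7, 9.7]
opening: 0.0139
gripper_force: 59.8
```

carry_out(steps=[{"grip":-1,"slide":[0,0,0.003],"twist":[0,0,0]},{"grip":-0.6,"slide":[0,0,0],"twist":[0,0,0]},{"grip":-0.5,"slide":[0,0,0],"twist":[0,0,0]},{"grip":-0.4,"slide":[0,0,0],"twist":[0,0,0]},{"grip":-0.3,"slide":[0,0,0],"twist":[0,0,0]},{"grip":-0.3,"slide":[0,0,0],"twist":[0,0,0]},{"grip":-0.3,"slide":[0,0,0],"twist":[0,0,0]}])

```text
time: 13.75
ee_pos: [0.5438, -0.3269, 0.035]
tcp_rot: [[-1.0, 0.019, -0.0], [0.019, 1.0, 0.0], [0.0, 0.0, -1.0]]
ft_force: [-0.3, 0.7, -0.3]
opening: 0.0297
gripper_force: 0.0
```

carry_out(steps=[{"grip":-0.3,"slide":[0,0,0.02],"twist":[0,0,0]},{"grip":-0.3,"slide":[0,0,0.06],"twist":[0,0,0]},{"grip":-0.3,"slide":[0,0,0.15],"twist":[0,0,0]},{"grip":-0.3,"slide":[0,0,0.15],"twist":[0,0,0]},{"grip":-0.3,"slide":[0,0,0.15],"twist":[0,0,0]},{"grip":-0.3,"slide":[0,0,0.15],"twist":[0,0,0]},{"grip":-0.3,"slide":[0,0,0.1],"twist":[0,0,0]},{"grip":-0.3,"slide":[0,0,0],"twist":[0,0,0]},{"grip":-0.3,"slide":[0,0,0],"twist":[0,0,0]},{"grip":-0.3,"slide":[0,0,0],"twist":[0,0,0]}])

```text
time: 15.0
ee_pos: [0.5433, -0.3264, 0.2289]
tcp_rot: [[-1.0, 0.019, -0.002], [0.019, 1.0, 0.001], [0.002, 0.001, -1.0]]
ft_force: [-0.3, -0.2, 0.1]
opening: 0.0295
gripper_force: 0.0
```

Run:
```python
from m import *
st=env.read_state()
save('wrist','w8.png'); w=cv2.imread('pics/w8.png'); print(st['ee_pos'],st['opening'])
r=blob(w,(0,150,80),(8,255,255),(0,0,512,384)); print('cap',r[0],r[1],cv2.boundingRect(r[2]),onz('wrist',r[0],.167,st))
r=blob(w,(10,120,60),(32,255,255),(200,110,100,120)); print('brass',r[0],r[1],cv2.boundingRect(r[2]),onz('wrist',r[0],.03,st)) if r else 0
```

```text
[ 0.54325502 -0.32642668  0.2289002 ] 0.02954952276556765
cap [350. 336.] 1.0 (350, 336, 1, 1) [ 0.66943357 -0.23932464  0.167     ]
brass [253.24390244 172.66898955] 287.0 (244, 164, 19, 19) [ 0.54497346 -0.32645631  0.03      ]
```

View pics/w8.png

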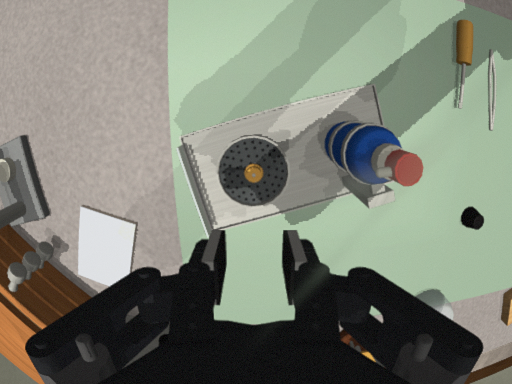

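The barrel lies flat, centred in the dish at (253,172), and the jaws are clear of it. The cap is at (403,168). I go above the cap and shut the jaws.

carry_out(steps=[{"grip":-1,"slide":[-0.027,0.1,0],"twist":[0,0,0]},{"grip":-1,"slide":[-0.03,0.12,0],"twist":[0,0,0]},{"grip":-1,"slide":[-0.04,0.13,0],"twist":[0,0,0]},{"grip":-1,"slide":[-0.03,0.106,0],"twist":[0,0,0]},{"grip":-1,"slide":[0,0,0],"twist":[0,0,0]},{"grip":-1,"slide":[0,0,0],"twist":[0,0,0]},{"grip":-1,"slide":[0,0,0],"twist":[0,0,0]},{"grip":-1,"slide":[0,0,0],"twist":[0,0,0]}])

```text
time: 16.05
ee_pos: [0.512, -0.2138, 0.2299]
tcp_rot: [[-1.0, 0.02, -0.0], [0.02, 1.0, -0.001], [0.0, -0.001, -1.0]]
ft_force: [0.2, -0.2, 0.2]
opening: -0.0004
gripper_force: 0.0
```

Run:
```python
from m import *
st=env.read_state()
save('wrist','w9.png'); w=cv2.imread('pics/w9.png'); print(st['ee_pos'],st['opening'],st['qpos'])
for lo,hi in (((0,90,60),(8,255,255)),((170,90,60),(180,255,255))):
    r=blob(w,lo,hi,(200,120,120,160))
    if r: c=cv2.minEnclosingCircle(r[2]);print('cap',r[0],r[1],cv2.boundingRect(r[2]),c,onz('wrist',r[0],.168,st))
```

```text
[ 0.51195424 -0.2137793   0.22991205] -0.0003578825737944601 [-0.30618015  0.38938769  0.81313604  1.88867601 -0.33241489  1.00375469
  2.20185515]
cap [256.82322357 210.0779896 ] 1154.0 (239, 190, 37, 40) ((257.0, 209.84616088867188), 20.07171058654785) [ 0.51168849 -0.21119122  0.168     ]
cap [269.66666667 199.66666667] 3.0 (269, 199, 2, 2) ((269.5, 199.5), 0.7072067856788635) [ 0.50419413 -0.20210877  0.168     ]
```

View pics/w9.png

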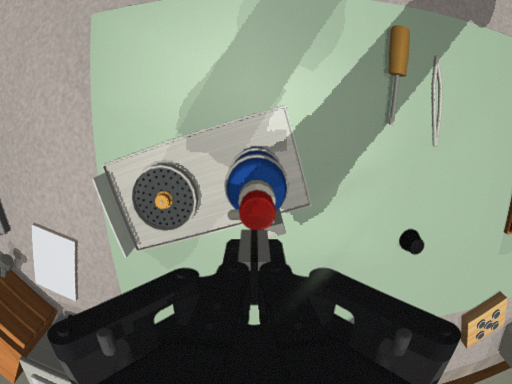

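The wrist view shows the red cap at (257,210) right under the shut fingers, and the barrel in the dish at (163,201).

carry_out(steps=[{"grip":-1,"slide":[0,0.008,-0.06],"twist":[0,0,0]},{"grip":-1,"slide":[0,0,-0.06],"twist":[0,0,0]},{"grip":-1,"slide":[0,0,-0.06],"twist":[0,0,0]},{"grip":-1,"slide":[0,0,-0.012],"twist":[0,0,0]},{"grip":-1,"slide":[0,0,0],"twist":[0,0,0]},{"grip":-1,"slide":[0,0,0],"twist":[0,0,0]},{"grip":-1,"slide":[0,0,0],"twist":[0,0,0]}])

```text
time: 16.98
ee_pos: [0.5123, -0.211, 0.1825]
tcp_rot: [[-1.0, 0.019, 0.001], [0.019, 1.0, -0.0], [-0.001, -0.0, -1.0]]
ft_force: [0.1, -0.3, 0.8]
opening: 0.0004
gripper_force: 0.0
```

carry_out(steps=[{"grip":-1,"slide":[0,0,-0.012],"twist":[0,0,0]},{"grip":-1,"slide":[0,0,-0.012],"twist":[0,0,0]},{"grip":-1,"slide":[0,0,-0.012],"twist":[0,0,0]},{"grip":-1,"slide":[0,0,-0.004],"twist":[0,0,0]},{"grip":-1,"slide":[0,0,0],"twist":[0,0,0]},{"grip":-1,"slide":[0,0,0],"twist":[0,0,0]}])

```text
time: 17.73
ee_pos: [0.5121, -0.2108, 0.1722]
tcp_rot: [[-1.0, 0.019, 0.0], [0.019, 1.0, 0.0], [-0.0, 0.0, -1.0]]
ft_force: [0.1, 1.3, 3.9]
opening: -0.0002
gripper_force: 2.1
```

3.9 N at z 0.172, so the cap is nearly down. I press on until the stop is felt.

carry_out(steps=[{"grip":-1,"slide":[0,0,-0.004],"twist":[0,0,0]},{"grip":-1,"slide":[0,0,-0.003],"twist":[0,0,0]},{"grip":-1,"slide":[0,0,0],"twist":[0,0,0]},{"grip":-1,"slide":[0,0,0],"twist":[0,0,0]}])

```text
time: 18.23
ee_pos: [0.5122, -0.2108, 0.171]
tcp_rot: [[-1.0, 0.019, 0.001], [0.019, 1.0, 0.001], [-0.001, 0.001, -1.0]]
ft_force: [-2.2, 1.6, 10.4]
opening: -0.0001
gripper_force: 5.4
```

carry_out(steps=[{"grip":-1,"slide":[0,0,-0.003],"twist":[0,0,0]},{"grip":-1,"slide":[0,0,0],"twist":[0,0,0]},{"grip":-1,"slide":[0,0,0],"twist":[0,0,0]}])

```text
time: 18.6
ee_pos: [0.5122, -0.2109, 0.1709]
tcp_rot: [[-1.0, 0.019, 0.001], [0.019, 1.0, 0.001], [-0.001, 0.001, -1.0]]
ft_force: [-4.6, 3.2, 16.4]
opening: -0.0
gripper_force: 8.2
```

The cap is on its stop: z stays at 0.171 while the force climbs to 16 N. I release it.

carry_out(steps=[{"grip":-1,"slide":[0,0,0.02],"twist":[0,0,0]},{"grip":-1,"slide":[0,0,0.04],"twist":[0,0,0]},{"grip":-1,"slide":[0,0,0.15],"twist":[0,0,0]},{"grip":-1,"slide":[0,0,0.15],"twist":[0,0,0]},{"grip":-1,"slide":[0,0,0.1],"twist":[0,0,0]},{"grip":-1,"slide":[0,0,0],"twist":[0,0,0]},{"grip":-1,"slide":[0,0,0],"twist":[0,0,0]},{"grip":-1,"slide":[0,0,0],"twist":[0,0,0]},{"grip":-1,"slide":[0,0,0],"twist":[0,0,0]}])

```text
time: 19.73
ee_pos: [0.5117, -0.2108, 0.2837]
tcp_rot: [[-1.0, 0.019, -0.002], [0.019, 1.0, 0.0], [0.002, -0.0, -1.0]]
ft_force: [-0.4, 0.0, 0.3]
opening: 0.0002
gripper_force: 0.0
```

Run:
```python
from h import *
save('wrist','w10.png'); w=cv2.imread('pics/w10.png'); save('top','t10.png'); t=cv2.imread('pics/t10.png')
cv2.imwrite('pics/fin.png',np.vstack([np.hstack([cv2.resize(w[100:325,60:360],(400,300)),cv2.resize(t[185:275,300:420],(400,300),interpolation=2)]),np.hstack([cv2.resize(w,(400,300)),cv2.resize(t,(400,300))])]))
```

```text
(no output)
```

View pics/fin.png

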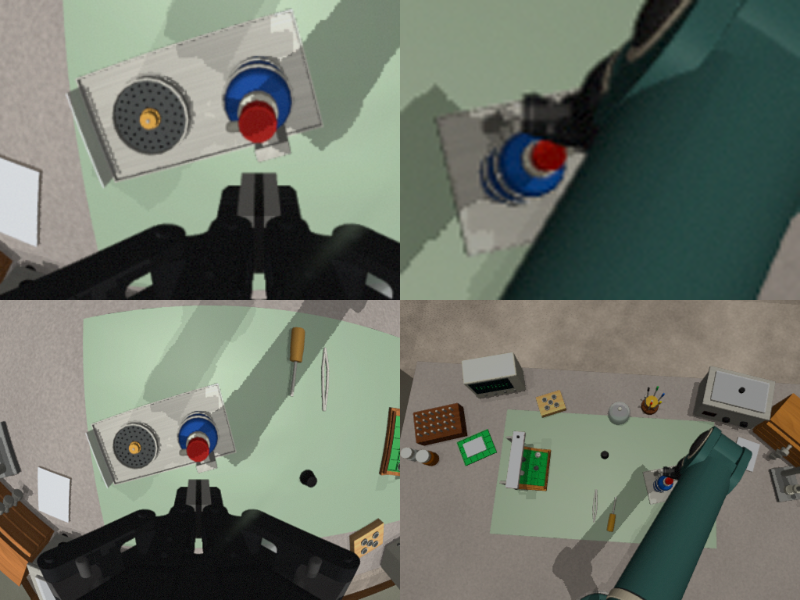

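The barrel lies flat in the dish, at (150,120) in the upper-left panel. The cap is back up and free of the gripper, and everything else is in its place.

```bash
python3 -c "
from h import *
print(order.finish_job())"
```

```text
the job is handed in; nothing more can be done
None
```

The brass barrel lies flat in the strainer dish, the spray cap was then pressed to its stop and came back up, the other parts and bench items look undisturbed in the pictures, and the job was handed in at about 20 s (no verdict came back).

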